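# Slide the full pan between stove and pot to the serving side

### The job

The lidded steel pan to the right of the gas stove is full and hot: push it with the fingertips along the counter, through the narrow gap between the stove and the wide low pot, until it meets the identical pan standing on the left, end to end and in line with it. Keep it flat on the counter (no lifting or tipping) and leave its lid handle alone. Do not shove the other pan along, and leave everything else where it stands.

Things in the scene. Friction and masses are not known exactly. Their poses are not given: they have to be found in the camera images.
- pan_center (a point): centre of the lidded steel food pan to be pushed, 33 mm above the counter. Widest at its rim and flat lid, 57 to 66 mm high: 176 mm long (own y), 108 mm wide (own x), corners rounded 13 mm. Below, the body draws in to 150 by 84 mm at the foot, so an upright finger meets the rim. It starts to the right (-y) of the gap, up to 0.3 rad and 35 mm out of line with it
- pan: the same pan, with its origin at the centre of its underside (33 mm below its centre); own y is its long side, own z up. Loose, 0.5 to 1.1 kg; it slides on the counter with ordinary friction and stays where it is left
- pan_handle: arched wire handle on the middle of the lid of that pan, 9 mm thick, 72 mm long along the pan's y, its top 88 mm above the counter; to be left alone. Origin: centre of the pan's underside, axes as the pan's
- serving_pan_center (a point): centre, 33 mm above the counter, of the second pan, of the same shape and size, which stands loose (1.0 kg) on the left (+y) beyond the gap, its long side (own y) along the gap's direction within 0.06 rad and within 12 mm of the gap's middle line
- stove_back (a point): middle of the back face of the gas stove, at counter height; the stove is fixed, on the robot's side of the gap. This flat face is the near wall of the gap, which runs along own y and is passed from -y to +y; own x points across the gap to the pot. The stove reaches 230 mm from here along -x and 150 mm to either side along y (corners rounded 20 mm); its body is 76 mm high, pan supports 92 mm
- pot: wide low round pot, fixed, on the far side of the gap. Straight wall of 140 mm radius, 85 mm high; lid domes to 124 mm, its knob to 155 mm. Loop handles at its own +y and -y sides reach 172 mm from its axis. Origin: centre of its underside; axes parallel to the stove's. Between its wall and the stove's back face the gap is 118 to 124 mm at its narrowest
- red_bottle: red squeeze bottle with a pointed nozzle, 58 mm across, 192 mm high; origin: centre of its underside. Bystander
- green_bottle: green squeeze bottle with a pointed nozzle, 52 mm across, 154 mm high; origin: centre of its underside. Bystander
- steel_cup: small open steel cup, 72 mm across, 62 mm high; origin: centre of its underside. Bystander
- bowls: two nested white ceramic bowls, 132 mm across, 76 mm high; origin: centre of the underside. Bystander
- yellow_mug: yellow plastic mug, 86 mm across without its handle, 95 mm high; origin: centre of its underside. Bystander
Mind the look-alikes: they are no part of the job. Leave any blue look-alike of the pan alone.

How it is judged (in metres and radians):
On the way, in this order (a step that is already met when the one before it is completed fails the run):
1. the pan is in the gap between the stove and the pot (y of pan_center in the frame of pot between -0.06 and 0.06 m and x of pan_center in the frame of stove_back between 0.035 and 0.085 m), for 0.1 s.
2. the pan is through and meets the second pan end to end, in line with it (y of pan_center in the frame of serving_pan_center between -0.19 and -0.165 m and x of pan_center in the frame of serving_pan_center between -0.025 and 0.025 m and angle between the y axis of pan_center and the y axis of serving_pan_center, either way round below 0.17 rad and y of pan_center in the frame of pot above 0.1 m and y of pan_center in the frame of stove_back above 0.2 m), for 0.2 s.
At the end, for the whole second after the job is handed in: the pan has come through the gap and stands still and flat on the counter, beyond its narrowest part, end to end with the second pan: at most 14 mm between their ends, at most 25 mm sideways and 0.17 rad out of line with it; the second pan is within 30 mm of where it stood (all of step 2 and linear speed of pan below 0.01 m/s and height (world z) of pan below 0.005 m and angle between pan's own z axis and vertical below 0.05 rad and distance of serving_pan_center from where it was at the start of the episode below 0.03 m); the robot touches nothing.
It fails at once if the pan is lifted or tipped (height (world z) of pan above 0.01 m or angle between pan's own z axis and vertical above 0.15 rad).
It fails at once if the lid handle of the pan is touched (contact force between the fingers and pan_handle above 2 N).
It fails at once if the second pan is shoved along (distance of serving_pan_center from where it was at the start of the episode above 0.03 m).
It fails at once if something else on the counter is disturbed (distance of any of red_bottle, green_bottle, steel_cup, bowls, yellow_mug from where it was at the start of the episode above 0.03 m).
It also fails if it takes over 67 s, if anything falls off the work surface, if the arm or the gripper's body presses on something with over 40 N, if the wrist force passes 120 N, or if a joint passes its speed limit or range.

### The arm

A 6-joint arm with a two-finger parallel gripper is mounted at the origin on the work surface. World frame = base frame: x ahead of the robot, y to its left, z up, the work surface at z = 0. Lengths are in mm, angles in rad, forces in N, time in s.
With the tool pointing down it reaches from about 275 to 750 mm from the base axis. Payload 10.2 kg.
Tool frame: the origin (TCP) lies midway between the tips of the shut fingers; the grasp point (between the pads) lies 19 mm behind it (ctrl.pinch_z is the distance from the TCP to the grasp point, in mm); x points along the fingers, z is the direction in which the jaws open and shut, and the axes are right-handed (so a half turn about x gives the same grasp; the last joint's range is limited). The gripper opens to 85 mm and grips with 20 to 120 N. Pads are 22 mm wide; open, the fingers measure 114 mm over their backs; the gripper's body (76 mm by 85 mm) begins 54 mm behind the grasp point. The pads swing forward as they close: fully open they stand 13 mm farther back than shut.
Start: joints at [-1.396, 0.313, 1.498, -0, 1.331, -0.223], TCP at [203.368, -484.017, 231.294] pointing down, gripper open.
Joint ranges: [-2.94, 2.94], [-0.97, 2.17], [0.19, 2.56], [-1.23, 4.37], [0.02, 3.11], [-2.88, 2.88]. Speed limits (rad/s): [2.39, 2.39, 3.01, 3.14, 3.14, 3.14].

### API

Orientations are given as a unit quaternion [w, x, y, z].
In Python, from rig import ctrl, capture, workorder, nets gives the robot as it stands. The module is installed in compiled form; this text tells all that it offers.
- The arm moves only by the tool send_rows, never from a script. Its argument "rows" is text: rows parted by semicolons, each of 5 numbers parted by spaces: the opening, from 0 (shut) to 1 (fully open), then the shift along the tool's x, y, z in cm, then the turn about the tool's x in units of 5 degrees (1.0 is 5 degrees). In form: grip x y z yaw; .... A call has 1 to 12 rows; each row is the pose to reach, as a shift and turn from the pose commanded when the call began, along the tool's axes at that moment; what a row does not reach only later rows make up. A row lasts 1/10 s, in which the tool goes at most 50 mm and 8.59 degrees, less where a joint would pass 70% of its speed; a pose out of reach is approached as far as the arm can. A call with a gripper value outside its range is refused whole. The fingers move at their own pace and stop on an object; "grip_force" is the grip in N (left out, the last holds). Time passes only in rows, so rows that repeat a pose let the fingers close. It gives the time, the measured TCP pose, the force and the opening at its end, in the units of the state.
- ctrl.sense(): the state, without advancing time (a new reading comes with each control period).
- capture(name): name is "side" or "top" or "wrist"; returns a dict with "pixels" (420x560x3 uint8, red, green, blue), "intrinsics" (3x3 intrinsics, pixels), "view" (4x4, takes a point from world to camera coordinates); the wrist camera has in their place "mount" (4x4, takes a point from camera to tool coordinates, whose origin is the TCP and whose axes are the tool frame's). Camera axes: x right, y down, z forward; pixel columns grow to the right and rows downward; lengths in mm; the calibration is good to about 2 mm. The wrist camera is an equidistant fisheye: a pixel r from the principal point sees the ray r / f radians off the axis. A picture is of the moment at which its call begins: read the wrist's pose just before it. There is no depth.
- workorder.finish_job(): hands the job in, once; it reports no verdict.
Trained networks look in a picture, given as the dict that the camera call returned (one of the last four; its "shot" number tells which), for a name from the list of things; names that differ only in an ending like _2 or _b are one class to them, and where a whole thing is asked for, a point or a joint stands for the part that bears it (a point fixed in the world has none). Each returns a list of dicts, best first, with "confidence" (0 to 1); they miss things now and then, are a little off and sometimes report something else, mostly with a low value. They report only what shows in the picture. A call takes as long as a camera call. They do not tell look-alikes from the thing itself.
- nets.boxes_of(picture, target): "location" ([x, y, z] in mm, in world coordinates, good to about 4 mm: the middle of the surface that is visible of it).
- nets.spot_point(picture, target): "location" ([x, y, z] in mm, in world coordinates, good to about 4 mm: a listed point, or the origin of a listed thing).
The state is a dict: "time_s": time; "joints": joint angles; "dq": joint speeds; "tau": joint torques, N m; "eef_pos": TCP position; "ee_rot": TCP orientation; "force": force on the tool from outside, world axes, zero at the start; "wrist_torque": the same for the moment, N m; "grip_width": opening from 0.0 (shut) to 1.0 (fully open).
Only numpy, scipy, OpenCV 4.12 (cv2) and the standard library are available. Lean on these libraries where they do the work, as an engineer would, in place of code of your own. Each camera call takes 0.05 s, during which the arm holds its last target.

## Working session

There is one attempt and no reset: what is moved stays moved. The work goes in short steps, Python scripts to look and compute and a tool call to move; the robot and the scene stay as the last step left them, time stands still between calls to the robot, and variables do not carry over. Pictures are saved under pics/ and viewed, and the job is handed in when it is done.

Besides the shell and the picture viewer there is one more tool, called after "Call:" in YAML: its name, and indented under it one key for each argument. send_rows: Moves the arm, as the interface text tells. Its arguments: {"type":"object","properties":{"rows":{"type":"string"},"grip_force":{"type":"number"}},"required":["rows"]}

```bash
mkdir -p pics
cat > h.py <<'E'
import numpy as np, cv2
from rig import ctrl, capture, workorder, nets
from scipy.spatial.transform import Rotation as R
def save(p,n): cv2.imwrite('pics/'+n, cv2.cvtColor(p['pixels'],cv2.COLOR_RGB2BGR))
def proj(p,w):
    c=p['view']@np.append(w,1); q=p['intrinsics']@c[:3]; return q[:2]/q[2]
def back(p,uv,z):
    V=np.linalg.inv(p['view']); d=V[:3,:3]@np.linalg.inv(p['intrinsics'])@np.array([uv[0],uv[1],1.]); o=V[:3,3]
    return o+d*(z-o[2])/d[2]
E
python3 - <<'E'
from h import *
s=ctrl.sense(); print(s)
names="pan_center pan_handle serving_pan_center stove_back pot red_bottle green_bottle steel_cup bowls yellow_mug".split()
for v in ("top","side"):
    p=capture(v); save(p,v+'0.png')
    for n in names:
        print(v,n,[(np.round(d['location']).tolist(),round(d['confidence'],2),np.round(proj(p,d['location'])).tolist()) for d in nets.spot_point(p,n)[:4]])
E
```

```text
{'time_s': 0.0, 'joints': array([-1.39640619e+00,  3.13473089e-01,  1.49846347e+00, -5.04498724e-05,
        1.33102231e+00, -2.23412264e-01]), 'dq': array([-1.44696610e-03, -1.02993733e-03,  3.52287544e-03, -8.64212585e-04,
        6.56765253e-04,  9.85089404e-05]), 'tau': array([-2.18907328e-03, -4.12259746e+01, -2.59742814e+01, -3.09206825e-04,
        4.09488319e-03,  7.34964004e-06]), 'eef_pos': array([ 203.30362704, -483.73996623,  230.7133392 ]), 'ee_rot': array([ 0.58859488,  0.39168023,  0.58928614, -0.39100448]), 'force': array([ 0.62985383, -0.19007395,  0.50179569]), 'wrist_torque': array([-0.04615072, -0.03539962, -0.01977325]), 'grip_width': 0.9988062029424142}
top pan_center [([510.0, -319.0, 32.0], 0.62, [368.0, 220.0])]
top pan_handle [([416.0, -584.0, -2.0], 0.53, [452.0, 253.0]), ([507.0, -328.0, 5.0], 0.45, [369.0, 222.0])]
top serving_pan_center [([599.0, 393.0, 30.0], 0.55, [131.0, 187.0])]
top stove_back []
top pot [([736.0, -47.0, 5.0], 0.56, [278.0, 146.0])]
top red_bottle [([440.0, 400.0, -6.0], 0.71, [130.0, 240.0])]
top green_bottle [([707.0, 187.0, 2.0], 
[... 405 characters left out ...]
317.0, 132.0])]
side serving_pan_center [([596.0, 398.0, 33.0], 0.78, [236.0, 336.0])]
side stove_back []
side pot [([705.0, 183.0, 0.0], 0.66, [209.0, 277.0]), ([742.0, -44.0, 1.0], 0.61, [210.0, 222.0]), ([720.0, 311.0, -1.0], 0.32, [194.0, 313.0])]
side red_bottle [([438.0, 395.0, -1.0], 0.8, [299.0, 348.0])]
side green_bottle [([706.0, 184.0, 4.0], 0.63, [208.0, 276.0]), ([594.0, 398.0, 33.0], 0.46, [237.0, 336.0])]
side steel_cup [([284.0, -314.0, -0.0], 0.94, [354.0, 178.0]), ([506.0, -323.0, 2.0], 0.63, [291.0, 172.0]), ([509.0, -324.0, 34.0], 0.52, [290.0, 164.0])]
side bowls [([410.0, 233.0, -1.0], 0.63, [312.0, 298.0])]
side yellow_mug [([723.0, 310.0, -0.0], 0.65, [193.0, 312.0])]
```

View pics/top0.png

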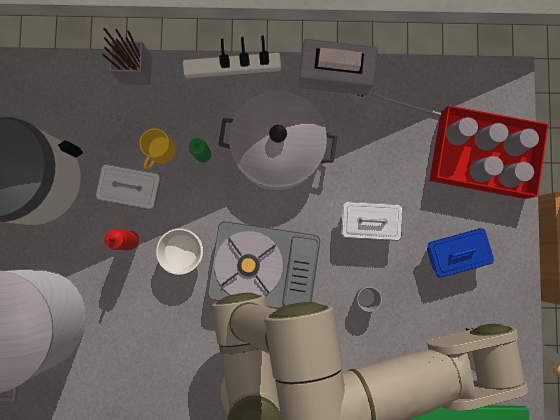

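View pics/side0.png

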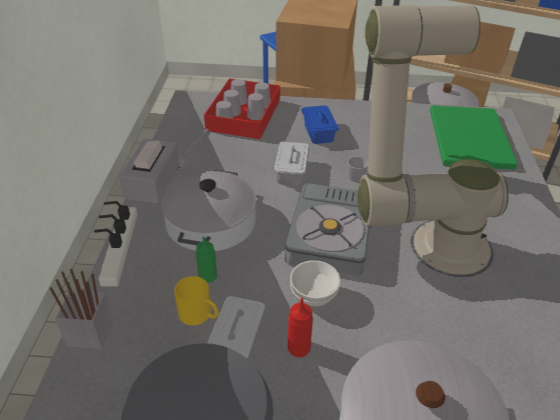

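The top picture shows the steel pan at (372,221), the blue look-alike at (461,252), the second pan at (128,187), the stove at (263,263) and the pot at (278,142). The candidates for the target are (372,221) steel, (461,252) blue and (128,187), the serving pan. I choose (372,221) and check it in a close crop.

Run:
```python
from h import *
p=capture('top'); np.save('topK.npy',p['intrinsics']);np.save('topV.npy',p['view']); print(p['intrinsics'],p['view'])
im=cv2.cvtColor(p['pixels'],cv2.COLOR_RGB2BGR)
def crop(x0,y0,x1,y1,k,n): cv2.imwrite('pics/'+n,cv2.resize(im[y0:y1,x0:x1],None,fx=k,fy=k,interpolation=cv2.INTER_CUBIC))
crop(325,190,415,250,8,'pan.png'); crop(85,155,175,220,8,'serv.png'); crop(200,85,345,195,5,'pot.png'); crop(195,210,335,315,5,'stove.png')
```

```text
[[472.07797479   0.         276.35630315]
 [  0.         472.07797479 213.30674475]
 [  0.           0.           1.        ]] [[ 1.58388537e-02 -9.99859792e-01  5.43388457e-03 -5.44603915e+01]
 [-9.96543585e-01 -1.62290867e-02 -8.14708550e-02  5.26860229e+02]
 [ 8.15476192e-02 -4.12469786e-03 -9.96660912e-01  1.40104153e+03]
 [ 0.00000000e+00  0.00000000e+00  0.00000000e+00  1.00000000e+00]]
```

View pics/pan.png

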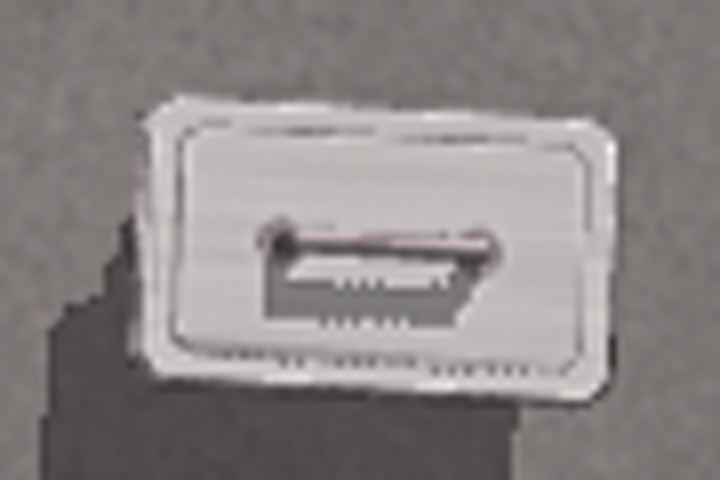

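View pics/serv.png

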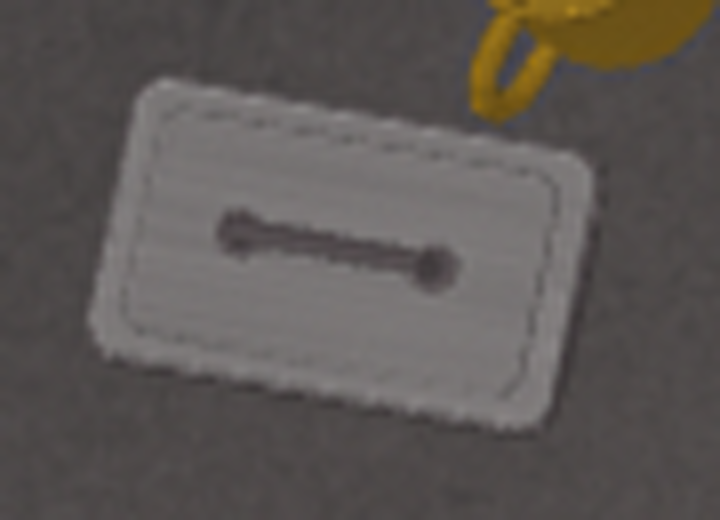

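View pics/pot.png

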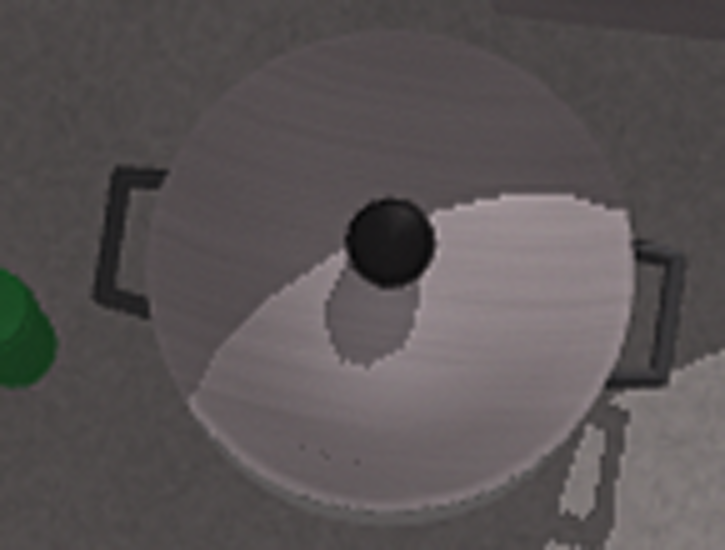

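View pics/stove.png

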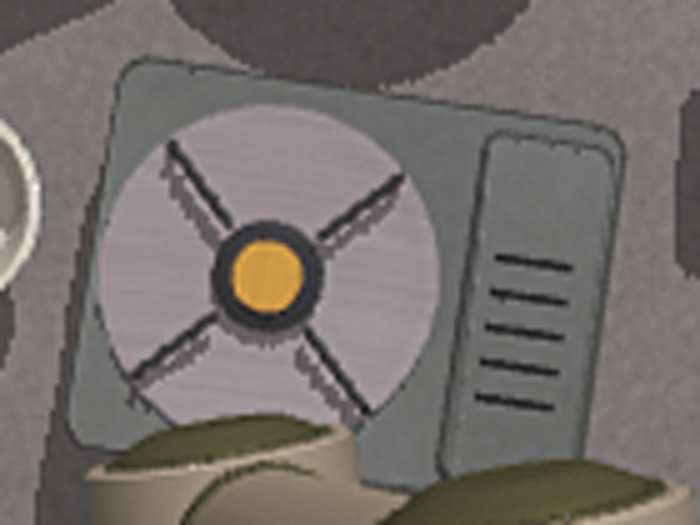

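```bash
cat > m.py <<'E'
from h import *
p={'intrinsics':np.load('topK.npy'),'view':np.load('topV.npy')}
def B(c,o,k,z): return back(p,(np.array(c)+.5)/k-.5+np.array(o),z)[:2]
def line(a,b): return B(*a),B(*b)
def rect(T,Bm,L,Rr,o,k,z):
    pts=[[B(q,o,k,z) for q in e] for e in (T,Bm,L,Rr)]
    def hl(e): return np.cross(np.append(e[0],1),np.append(e[1],1))
    I=lambda a,b:(lambda q:q[:2]/q[2])(np.cross(hl(a),hl(b)))
    c=[I(pts[0],pts[2]),I(pts[0],pts[3]),I(pts[1],pts[3]),I(pts[1],pts[2])]
    c=np.array(c); ctr=c.mean(0); d=(c[0]+c[3]-c[1]-c[2])/2
    print('ctr',ctr.round(1),'len',np.linalg.norm(d).round(1),'wid',np.linalg.norm((c[0]+c[1]-c[2]-c[3])/2).round(1),'dir of +y',np.arctan2(-d[0],d[1]).round(3))
    e=[np.arctan2(-(a[0]-b[0])[0],(a[0]-b[0])[1]) for a,b in [((c[0],),(c[1],)),((c[3],),(c[2],))]]; print('edge angs',np.round(e,3))
    return ctr
if __name__=='__main__':
    rect([(200,98),(570,119)],[(180,376),(560,401)],[(149,130),(137,350)],[(615,150),(607,380)],(325,190),8,63)
    rect([(180,82),(570,150)],[(130,358),(520,428)],[(135,110),(95,310)],[(593,200),(550,400)],(85,155),8,63)
    a=B((150,59),(195,210),5,76);b=B((610,128),(195,210),5,76); l=B((100,200),(195,210),5,76); l2=B((118,90),(195,210),5,76)
    d=(a-b)/np.linalg.norm(a-b); th=np.arctan2(-d[0],d[1]); print('stove edge',a,b,'th',th)
    r=B((624,150),(195,210),5,76); L=(l2-b)@d; Rr=(r-b)@d; print('ext',L-Rr)
    mid=b+d*(L+Rr)/2; n=np.array([d[1],-d[0]]); print('stove_back',mid,'n',n)
    pc=B((391,270),(200,85),5,85); kn=B((391,242),(200,85),5,145); print('pot',pc,kn,'gap',(pc-mid)@n-140,'pot y',(pc-mid)@d)
    for q in ([510,-322],[598,395]): print(q,(np.array(q)-mid)@n,(np.array(q)-mid)@d)
E
python3 m.py
```

```text
ctr [ 507.5 -325.1] len 171.4 wid 102.8 dir of +y -0.045
edge angs [-0.041 -0.05 ]
ctr [597.  392.2] len 171.2 wid 103.6 dir of +y -0.159
edge angs [-0.157 -0.162]
stove edge [497.29827691 103.54184503] [ 461.67003805 -163.00344245] th -0.1328790980852786
ext 294.16268937294114
stove_back [479.85952957 -26.92253016] n [ 0.99118456 -0.13248841]
pot [741.15578232 -46.47694323] [742.44222356 -45.94789659] gap 121.58354305720394 pot y 15.236691632657935
[510, -322] 68.96911220292775 -288.48296782299275
[598, 395] 61.19916642835632 433.8553379193097
```

```bash
cat >> h.py <<'E'
def plan(tgt,ang):
    """ang: world angle of heading (+y dir rotated ccw by ang); jaw axis perpendicular to it. prints shift cm & yaw"""
    s=ctrl.sense(); q=s['ee_rot']; M=R.from_quat([q[1],q[2],q[3],q[0]]).as_matrix()
    print('t',s['time_s'],'pos',s['eef_pos'].round(1),'force',s['force'].round(1),'grip',round(s['grip_width'],2)); print(M.round(3).tolist())
    d=M.T@(np.array(tgt)-s['eef_pos'])/10
    jz=M[:,2]; cur=np.arctan2(jz[1],jz[0]) # world angle of jaw axis
    e=(ang-cur+np.pi/2)%np.pi-np.pi/2   # ccw world turn needed
    print('shift cm',d.round(2),'yaw units', round(-np.degrees(e)/5,2), 'cur heading ang',round(((cur+np.pi/2)%np.pi-np.pi/2),4), 'j6',s['joints'][5].round(2))
E
python3 -c "
from h import *
plan([503,-455,231],-0.045)"
```

```text
t 1.15 pos [ 203.4 -484.   231.3] force [ 0.7 -0.2 -0. ] grip 1.0
[[0.0, 0.922, 0.387], [0.0, 0.387, -0.922], [-1.0, 0.0, -0.0]]
shift cm [ 0.03 28.75  8.93] yaw units -12.93 cur heading ang -1.173 j6 -0.22
```

Call:
send_rows:
  rows: "0.55 0 4 1 -1.6;0.55 0 8 2 -3.2;0.55 0 12 3.5 -4.8;0.55 0 16 5 -6.4;0.55 0 20 6 -8;0.55 0 24 7.5 -9.6;0.55 0 27 8.5 -11.2;0.55 0 28.7 8.9 -12.9;0.55 0 28.7 8.9 -12.9;0.55 0 28.7 8.9 -12.9"

```text
time_s: 2.15
eef_pos: [502.1, -454.9, 231.0]
ee_rot: [0.707, 0.018, 0.707, -0.018]
force: [-0.0, -1.4, -0.5]
grip_width: 0.552
```

```bash
python3 -c "
from h import *
plan([503,-455,231],-0.045)
p=capture('wrist'); save(p,'w1.png'); print(p['mount'].round(3).tolist(),p['intrinsics'].round(1).tolist())
p=capture('top'); save(p,'t1.png')
im=cv2.imread('pics/t1.png'); cv2.imwrite('pics/t1c.png',cv2.resize(im[180:300,320:520],None,fx=4,fy=4,interpolation=cv2.INTER_CUBIC))
"
```

```text
t 2.15 pos [ 502.1 -454.9  231. ] force [-0.  -1.4 -0.5] grip 0.55
[[-0.001, 0.05, 0.999], [0.0, 0.999, -0.05], [-1.0, 0.0, -0.001]]
shift cm [-0.   -0.01  0.09] yaw units -0.06 cur heading ang -0.05 j6 -0.86
[[-0.0, -0.299, 0.954, -143.162], [-0.0, -0.954, -0.299, 75.915], [1.0, -0.0, -0.0, 1.035], [0.0, 0.0, 0.0, 1.0]] [[325.2, 0.0, 280.7], [0.0, 325.2, 209.1], [0.0, 0.0, 1.0]]
```

View pics/w1.png

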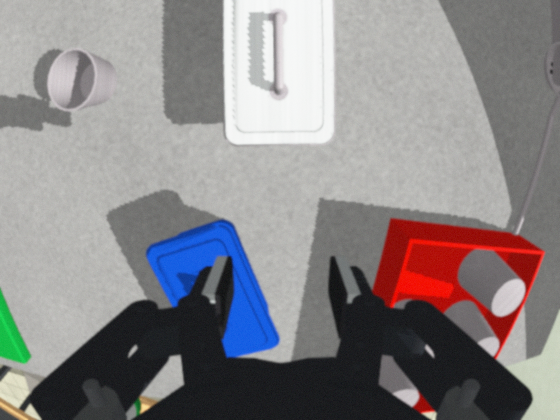

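View pics/t1c.png

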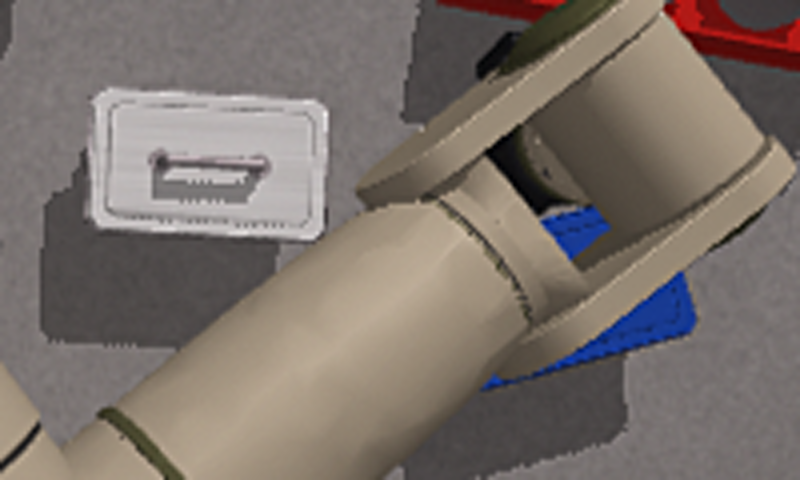

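The wrist picture shows the white-steel pan straight ahead, its rear end at about row 143, columns 226–334. The blue look-alike is at (215,290), off to the side, so the choice is confirmed. I'll measure the pan in this picture.

```bash
cat >> h.py <<'E'
def wback(p,s,uv,z):
    K=p['intrinsics']; a=(np.array(uv,float)-K[:2,2]); r=np.hypot(*a); th=r/K[0,0]
    ray=np.array([*(a/max(r,1e-9)*np.sin(th)),np.cos(th)])
    q=s['ee_rot']; M=R.from_quat([q[1],q[2],q[3],q[0]]).as_matrix()
    o=M@p['mount'][:3,3]+s['eef_pos']; d=M@p['mount'][:3,:3]@ray
    return (o+d*(z-o[2])/d[2])
E
python3 -c "
from h import *
s=ctrl.sense();p=capture('wrist')
im=cv2.imread('pics/w1.png'); cv2.imwrite('pics/w1c.png',cv2.resize(im[0:160,200:360],None,fx=3.75,fy=3.75,interpolation=cv2.INTER_CUBIC))
for uv in [(225,60),(224,130),(334,60),(334,130),(240,144),(320,144),(279,93),(279,15)]: print(uv,wback(p,s,uv,66 if uv[0]!=279 else 84).round(1))
"
```

```text
(225, 60) [ 456.8 -327.5   66. ]
(224, 130) [ 451.6 -394.8   66. ]
(334, 60) [ 558.6 -332.8   66. ]
(334, 130) [ 556.  -400.2   66. ]
(240, 144) [ 466.  -409.3   66. ]
(320, 144) [ 542.1 -413.2   66. ]
(279, 93) [ 505.7 -364.    84. ]
(279, 15) [ 509.3 -291.9   84. ]
```

View pics/w1c.png

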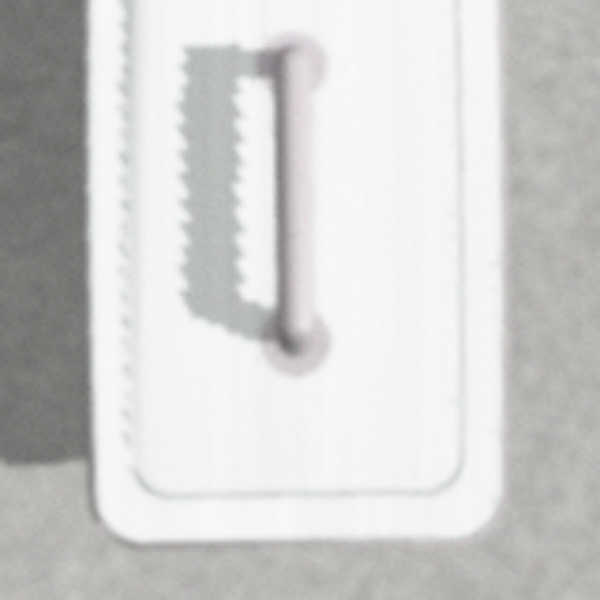

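Call:
send_rows:
  rows: "0.55 4 0 0.1 0;0.55 8 0 0.1 0;0.55 12 0 0.1 0;0.55 15 0 0.1 0;0.55 18 0 0.1 0;0.55 19 0 0.1 0;0.55 19 0 0.1 0;0.55 19 0.5 0.1 0;0.55 19 1 0.1 0;0.55 19 1.5 0.1 0;0.55 19 2 0.1 0;0.55 19 2 0.1 0"

```text
time_s: 3.5
eef_pos: [504.7, -434.2, 41.8]
ee_rot: [0.707, 0.016, 0.707, -0.016]
force: [-0.5, 0.3, 0.5]
grip_width: 0.55
```

```bash
python3 -c "
from h import *
plan([503.5,-423,40],-0.052)
p=capture('wrist'); save(p,'w2.png')"
```

```text
t 3.5 pos [ 504.7 -434.2   41.8] force [-0.5  0.3  0.5] grip 0.55
[[0.0, 0.047, 0.999], [-0.0, 0.999, -0.047], [-1.0, -0.0, 0.0]]
shift cm [ 0.18  1.11 -0.17] yaw units 0.06 cur heading ang -0.0466 j6 -0.84
```

View pics/w2.png

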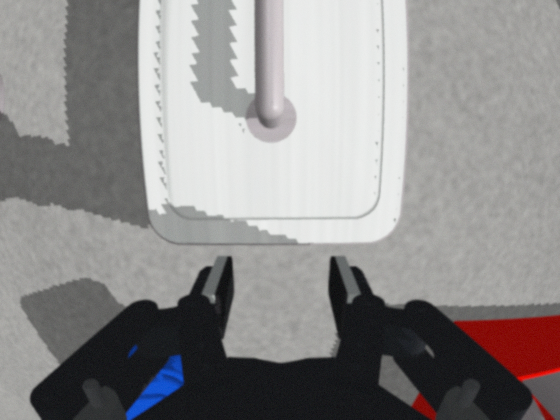

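```bash
cat >> h.py <<'E'
SB=np.array([479.9,-26.9]); SD=np.array([.1325,.9912]); SN=np.array([.9912,-.1325]); TH=-.1329
def st(q): q=np.array(q)[:2]-SB; return q@SN,q@SD
def wd(x,y): return SB+x*SN+y*SD
def rows(tg,g=0.55,z=41):
    """tg list of (stove x, stove y of TCP, heading rel stove)"""
    s=ctrl.sense(); q=s['ee_rot']; M=R.from_quat([q[1],q[2],q[3],q[0]]).as_matrix()
    jz=M[:,2]; cur=np.arctan2(jz[1],jz[0]); cur=(cur+np.pi/2)%np.pi-np.pi/2
    print('t',s['time_s'],'tcp stove',np.round(st(s['eef_pos']),1),'z',s['eef_pos'][2].round(1),'head rel',round(cur-TH,4),'F',s['force'].round(1))
    o=[]
    for x,y,a in tg:
        d=M.T@(np.append(wd(x,y),z)-s['eef_pos'])/10
        o.append('%g %.1f %.2f %.2f %.2f'%(g,d[0],d[1],d[2],-np.degrees(a+TH-cur)/5))
    print(';'.join(o))
E
python3 - <<'E'
from h import *
print(st([507,-324.5]),st([504.7,-434.2]))
# pan centre path
L=99; tg=[]
x,y=st([507,-324.5]); 
for k in range(12):
    t=7*k; f=min(t/160,1); a=.083*(1-f)
    xc=67-.083*(t-t*f/2) if False else x-.083*(t-t*f/2)
    yc=y+t
    tg.append((xc+L*np.sin(a),yc-L*np.cos(a),a))
rows(tg)
E
```

```text
(np.float64(66.29352000000003), np.float64(-291.39037)) (np.float64(78.54901000000001), np.float64(-400.42976))
t 3.55 tcp stove [  78.5 -400.9] z 41.7 head rel 0.0861 F [-0.5 -0.2  0.4]
0.55 0.1 1.11 -0.30 0.04;0.55 0.1 1.81 -0.34 0.08;0.55 0.1 2.52 -0.37 0.12;0.55 0.1 3.22 -0.39 0.16;0.55 0.1 3.92 -0.42 0.20;0.55 0.1 4.62 -0.44 0.24;0.55 0.1 5.33 -0.46 0.29;0.55 0.1 6.03 -0.48 0.33;0.55 0.1 6.73 -0.49 0.37;0.55 0.1 7.43 -0.50 0.41;0.55 0.1 8.13 -0.51 0.45;0.55 0.1 8.83 -0.52 0.49
```

Call:
send_rows:
  rows: "0.55 0 0.6 -0.3 0;0.55 0 1.1 -0.3 0;0.55 0 1.8 -0.34 0.08;0.55 0 2.5 -0.37 0.12;0.55 0 3.2 -0.39 0.16;0.55 0 3.9 -0.42 0.2;0.55 0 4.6 -0.44 0.24;0.55 0 5.3 -0.46 0.29;0.55 0 6 -0.48 0.33;0.55 0 6.7 -0.49 0.37;0.55 0 7.4 -0.5 0.41;0.55 0 7.4 -0.5 0.41"

```text
time_s: 4.75
eef_pos: [503.1, -359.4, 41.4]
ee_rot: [0.706, 0.03, 0.707, -0.029]
force: [-0.3, 0.1, 1.1]
grip_width: 0.555
```

Run:
```python
from h import *
rows([(70,-320,.05)])
p=capture('wrist'); save(p,'w3.png')
p=capture('top'); save(p,'t3.png')
for n in ('pan_center',): print([(np.round(d['location']),d['confidence'],st(d['location'])) for d in nets.spot_point(p,n)])
im=cv2.imread('pics/t3.png'); cv2.imwrite('pics/t3c.png',cv2.resize(im[120:280,200:420],None,fx=3.5,fy=3.5,interpolation=cv2.INTER_CUBIC))
```

```text
t 4.75 tcp stove [  67.  -326.5] z 41.4 head rel 0.0504 F [-0.3  0.1  1.1]
0.55 0.0 0.64 0.33 0.00
[(array([ 422., -584.,   37.]), 0.97, (np.float64(16.088160000000027), np.float64(-559.61166))), (array([ 516., -255.,   32.]), 0.78, (np.float64(66.15769000000004), np.float64(-221.69269999999997))), (array([ 279., -315.,    5.]), 0.2, (np.float64(-160.91270999999995), np.float64(-311.77424)))]
```

View pics/w3.png

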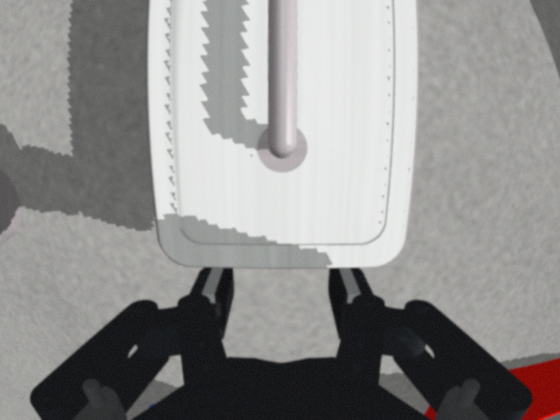

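View pics/t3c.png

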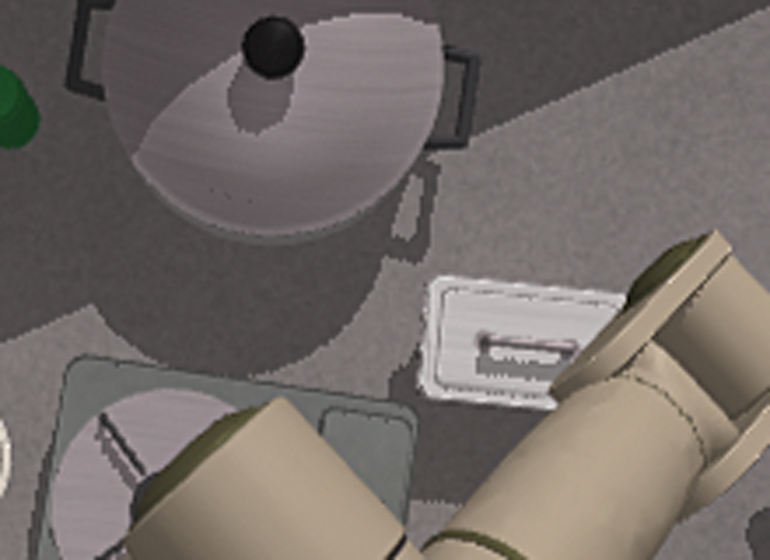

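Run:
```python
from h import *
s=ctrl.sense();p=capture('wrist')
for uv in [(157,230),(410,230),(150,60),(415,60),(190,267),(370,267),(284,148),(282,10)]: 
    w=wback(p,s,uv,66 if uv[0] not in(284,282) else 84); print(uv,np.round(st(w),1))
tg=[]
for k in range(1,12):
    t=7*k; f=min(t/70,1); a=.05*(1-f)
    xc=63-.05*(min(t,70)-min(t,70)*f/2); yc=-227.5+t
    tg.append((xc+99*np.sin(a),yc-99*np.cos(a),a))
rows(tg)
```

```text
(157, 230) [  15.9 -300.2]
(410, 230) [ 120.  -295.1]
(150, 60) [  14.2 -232.5]
(415, 60) [ 113.9 -227.4]
(190, 267) [  29.3 -316.1]
(370, 267) [ 105.  -312.3]
(284, 148) [  66.  -263.3]
(282, 10) [  63.2 -219.6]
t 4.95 tcp stove [  67.1 -327.7] z 41.3 head rel 0.0499 F [ 1.  -0.2  0.6]
0.55 0.0 0.83 0.05 0.06;0.55 0.0 1.53 0.00 0.11;0.55 0.0 2.23 -0.04 0.17;0.55 0.0 2.93 -0.08 0.23;0.55 0.0 3.63 -0.11 0.29;0.55 0.0 4.33 -0.14 0.34;0.55 0.0 5.03 -0.17 0.40;0.55 0.0 5.73 -0.19 0.46;0.55 0.0 6.44 -0.21 0.51;0.55 0.0 7.14 -0.23 0.57;0.55 0.0 7.84 -0.19 0.57
```

Call:
send_rows:
  rows: "0.55 0 0.8 0.03 0.06;0.55 0 1.5 0 0.11;0.55 0 2.2 -0.05 0.17;0.55 0 2.9 -0.1 0.23;0.55 0 3.6 -0.13 0.29;0.55 0 4.3 -0.16 0.34;0.55 0 5 -0.19 0.4;0.55 0 5.7 -0.22 0.46;0.55 0 6.4 -0.24 0.51;0.55 0 7.1 -0.25 0.57;0.55 0 7.1 -0.25 0.57"

```text
time_s: 6.05
eef_pos: [506.3, -289.4, 41.4]
ee_rot: [0.706, 0.047, 0.706, -0.047]
force: [-0.5, -0.0, 0.2]
grip_width: 0.55
```

Run:
```python
from h import *
rows([(60,-250,0)])
p=capture('wrist'); save(p,'w4.png')
p=capture('top'); save(p,'t4.png')
im=cv2.imread('pics/t4.png'); cv2.imwrite('pics/t4c.png',cv2.resize(im[120:280,200:420],None,fx=3.5,fy=3.5,interpolation=cv2.INTER_CUBIC))
```

```text
t 6.05 tcp stove [  61.  -256.7] z 41.4 head rel 0.0003 F [-0.5 -0.   0.2]
0.55 0.0 0.67 -0.10 0.00
```

View pics/w4.png

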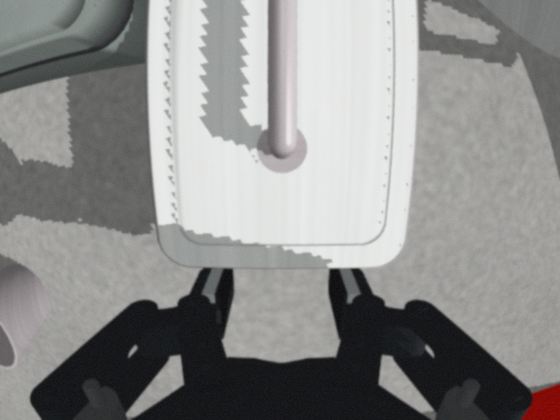

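View pics/t4c.png

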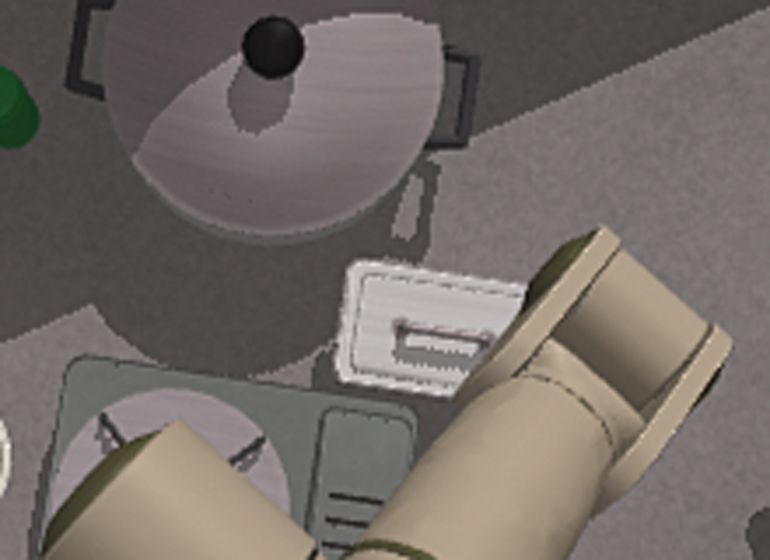

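Run:
```python
from h import *
im=cv2.imread('pics/t4.png'); cv2.imwrite('pics/t4d.png',cv2.resize(im[180:245,275:355],None,fx=9,fy=9,interpolation=cv2.INTER_CUBIC))
im=cv2.imread('pics/w4.png'); cv2.imwrite('pics/w4d.png',cv2.resize(im[0:100,100:200],None,fx=6,fy=6,interpolation=cv2.INTER_CUBIC))
```

```text
(no output)
```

View pics/t4d.png

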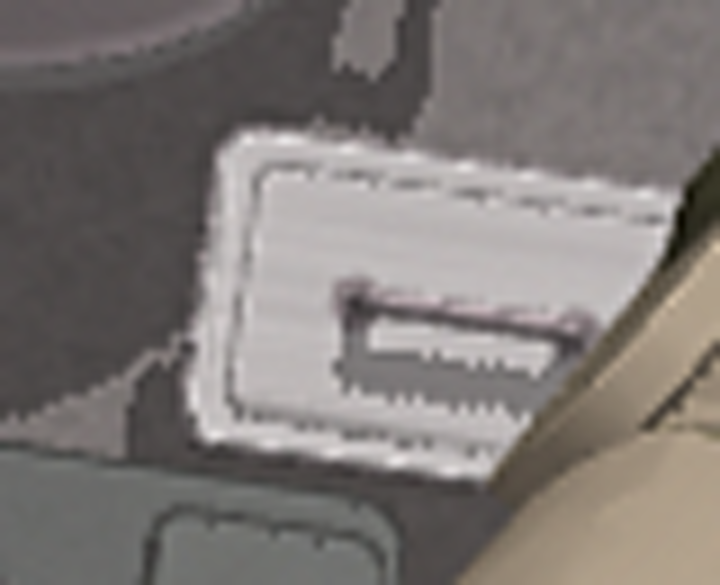

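View pics/w4d.png

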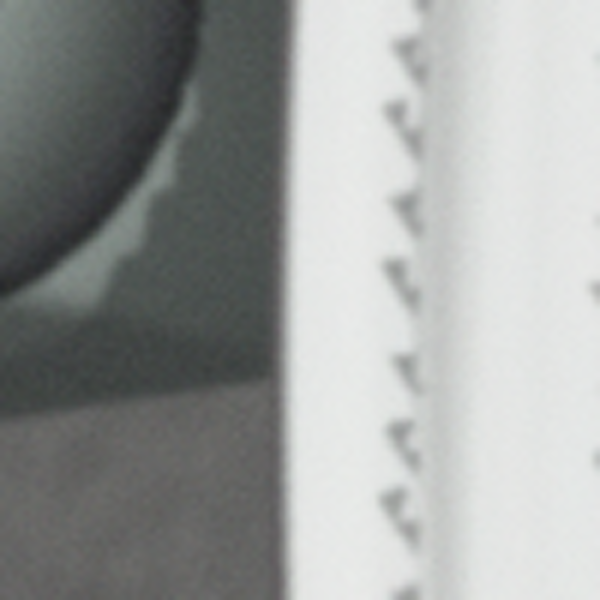

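Run:
```python
from m import *
from h import *
for (c,z,n) in [((250,448),62,'panbot'),((470,477),62,'panbot'),((260,132),62,'pantop'),((650,185),62,'pantop'),((5,441),76,'stove'),((300,484),76,'stove')]:
    print(n,np.round(st(B(c,(275,180),9,z)),1))
for a in (230,260,300): print('pot')
s=ctrl.sense();p=capture('wrist')
for uv,z in [((133,4),76),((148,4),64),((148,60),64),((416,60),64)]: print(uv,np.round(st(wback(p,s,uv,z)),1))
```

```text
panbot [ 11.4 -94.9]
panbot [  12.7 -166.8]
pantop [114.1 -83.2]
pantop [ 115.8 -211.6]
stove [  1.2 -16. ]
stove [   1.6 -111.7]
pot
pot
pot
(133, 4) [   9.7 -138.9]
(148, 4) [  10.6 -135.4]
(148, 60) [  11.3 -158.9]
(416, 60) [ 113.9 -158.8]
```

Call:
send_rows:
  rows: "0.55 0 0.6 0 0;0.55 0 1.2 0 0;0.55 0 1.8 0 0;0.55 0 2.4 0 0;0.55 0 3 0 0;0.55 0 3.6 0 0;0.55 0 4.2 0 0;0.55 0 4.8 0 0;0.55 0 5.4 0 0;0.55 0 6 0 0;0.55 0 6.6 0 0"

```text
time_s: 7.3
eef_pos: [515.1, -224.9, 41.4]
ee_rot: [0.706, 0.047, 0.705, -0.047]
force: [-0.5, -6.2, -1.5]
grip_width: 0.551
```

Run:
```python
from h import *
rows([(61,-190,0)])
p=capture('wrist'); save(p,'w5.png')
p=capture('top'); save(p,'t5.png')
im=cv2.imread('pics/t5.png'); cv2.imwrite('pics/t5c.png',cv2.resize(im[160:245,230:340],None,fx=7,fy=7,interpolation=cv2.INTER_CUBIC))
```

```text
t 7.3 tcp stove [  61.1 -191.6] z 41.4 head rel -0.0001 F [-0.5 -6.2 -1.5]
0.55 0.0 0.16 -0.01 -0.00
```

View pics/w5.png

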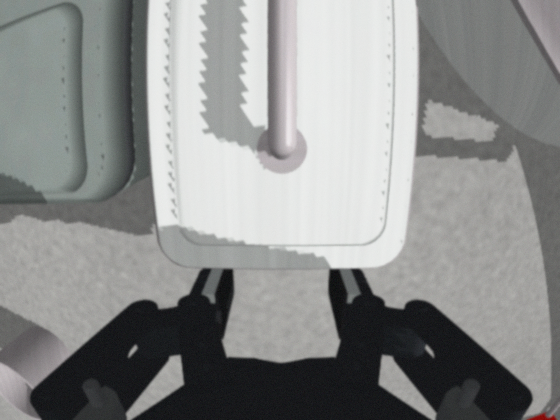

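View pics/t5c.png

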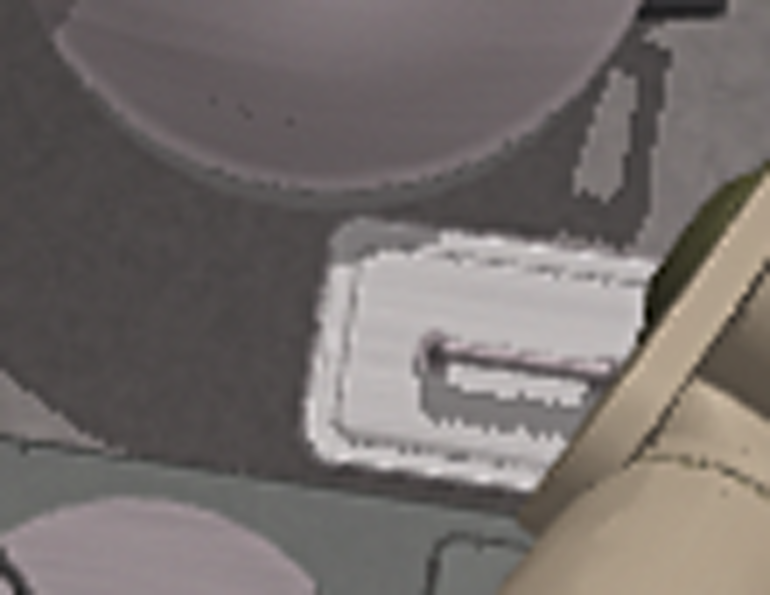

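Run:
```python
from m import *
from h import *
s=ctrl.sense();p=capture('wrist')
for uv,z in [((133,30),76),((133,110),76),((148,30),66),((151,110),66),((415,30),66),((413,110),66)]: print(uv,np.round(st(wback(p,s,uv,z)),1))
for (c,z,n) in [((380,464),64,'panbot'),((500,482),64,'panbot'),((380,222),64,'pantop'),((600,247),64,'pantop'),((180,463),76,'stove'),((450,503),76,'stove'),((330,190),85,'potrim')]:
    print(n,np.round(st(B(c,(230,160),7,z)),1))
for e in range(0,181,30):pass
im=cv2.imread('pics/w5.png'); cv2.imwrite('pics/w5d.png',cv2.resize(im[0:160,90:190],None,fx=5,fy=5,interpolation=cv2.INTER_CUBIC))
```

```text
(133, 30) [ 10.2 -83. ]
(133, 110) [  10.1 -112.3]
(148, 30) [ 11.9 -81. ]
(151, 110) [  13.  -112.7]
(415, 30) [112.8 -80.9]
(413, 110) [ 112.2 -112.6]
panbot [ 13.3 -40. ]
panbot [ 13.3 -90.5]
pantop [113.8 -25. ]
pantop [ 117.1 -117.8]
stove [ 0.8 42. ]
stove [  1.  -70.8]
potrim [121.2  -2.6]
```

View pics/w5d.png

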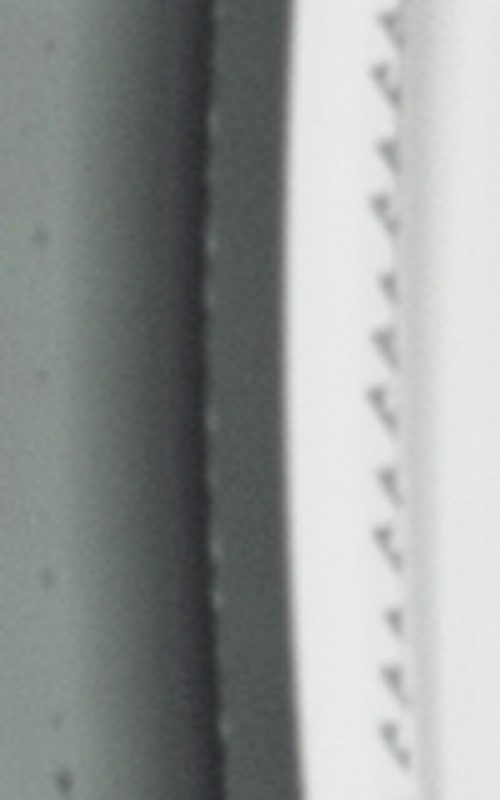

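Call:
send_rows:
  rows: "0.55 0 0.6 0 0;0.55 0 1.2 -0.02 0;0.55 0 1.8 -0.04 0;0.55 0 2.4 -0.06 0;0.55 0 3 -0.08 0;0.55 0 3.6 -0.1 0;0.55 0 4.2 -0.1 0;0.55 0 4.8 -0.1 0;0.55 0 5.4 -0.1 0;0.55 0 6 -0.1 0"

```text
time_s: 8.45
eef_pos: [522.0, -165.3, 41.3]
ee_rot: [0.706, 0.047, 0.705, -0.047]
force: [-0.1, -5.7, -1.5]
grip_width: 0.551
```

Run:
```python
from h import *
rows([(60,-130,0)])
p=capture('wrist'); save(p,'w6.png')
p=capture('top'); save(p,'t6.png')
im=cv2.imread('pics/t6.png'); cv2.imwrite('pics/t6c.png',cv2.resize(im[160:245,210:320],None,fx=7,fy=7,interpolation=cv2.INTER_CUBIC))
```

```text
t 8.45 tcp stove [  60.1 -131.6] z 41.3 head rel -0.0002 F [-0.1 -5.7 -1.5]
0.55 0.0 0.16 -0.01 -0.00
```

View pics/w6.png

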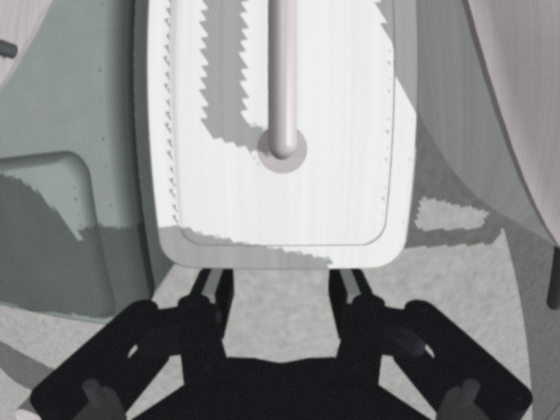

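View pics/t6c.png

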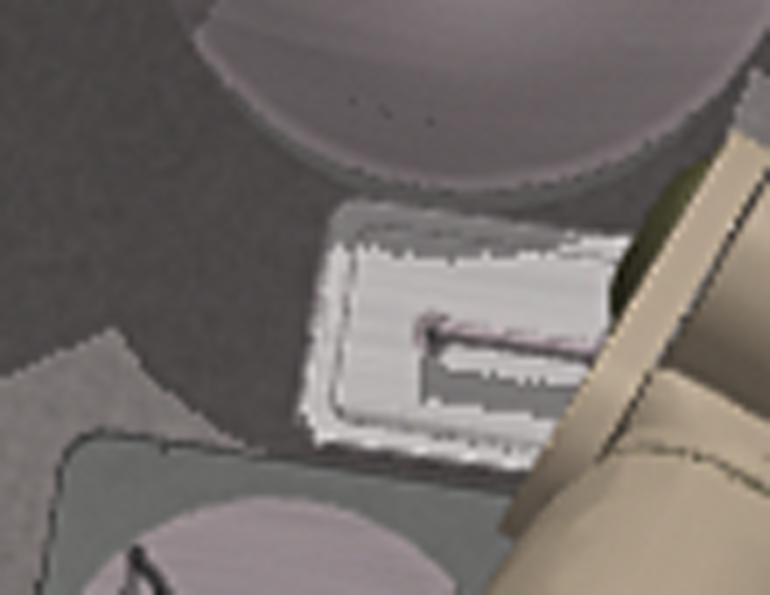

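Call:
send_rows:
  rows: "0.55 0 0.6 0 0;0.55 0 1.2 0 0;0.55 0 1.8 0 0;0.55 0 2.4 0 0;0.55 0 3 0 0;0.55 0 3.6 0 0;0.55 0 4.2 0 0;0.55 0 4.8 0 0;0.55 0 5.4 0 0;0.55 0 6 0 0;0.55 0 6.6 0 0;0.55 0 7.2 0 0"

```text
time_s: 9.75
eef_pos: [531.5, -93.9, 41.3]
ee_rot: [0.706, 0.047, 0.706, -0.047]
force: [-0.4, -5.7, -0.3]
grip_width: 0.553
```

Run:
```python
from h import *
rows([(60,-60,0)])
p=capture('wrist'); save(p,'w7.png')
p=capture('top'); save(p,'t7.png')
im=cv2.imread('pics/t7.png'); cv2.imwrite('pics/t7c.png',cv2.resize(im[160:245,190:300],None,fx=7,fy=7,interpolation=cv2.INTER_CUBIC))
```

```text
t 9.75 tcp stove [ 60.  -59.6] z 41.3 head rel -0.0001 F [-0.4 -5.7 -0.3]
0.55 0.0 -0.04 -0.00 -0.00
```

View pics/w7.png

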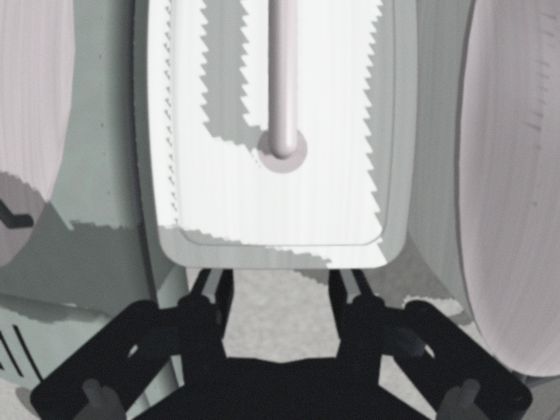

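View pics/t7c.png

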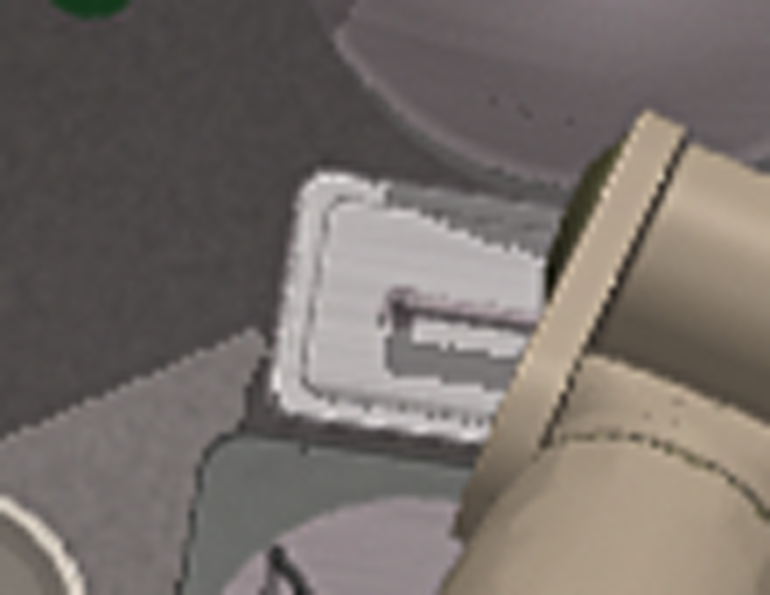

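Call:
send_rows:
  rows: "0.55 0 0.6 0.02 0;0.55 0 1.2 0.04 0;0.55 0 1.8 0.06 0;0.55 0 2.4 0.08 0;0.55 0 3 0.1 0;0.55 0 3.6 0.1 0;0.55 0 4.2 0.1 0;0.55 0 4.8 0.1 0;0.55 0 5.4 0.1 0"

```text
time_s: 10.75
eef_pos: [539.6, -40.5, 41.3]
ee_rot: [0.705, 0.047, 0.706, -0.047]
force: [-0.3, -5.4, -0.7]
grip_width: 0.553
```

Run:
```python
from h import *
rows([(61,0,0)])
p=capture('wrist'); save(p,'w8.png')
```

```text
t 10.75 tcp stove [61.  -5.6] z 41.3 head rel -0.0001 F [-0.3 -5.4 -0.7]
0.55 0.0 0.56 0.00 -0.00
```

View pics/w8.png

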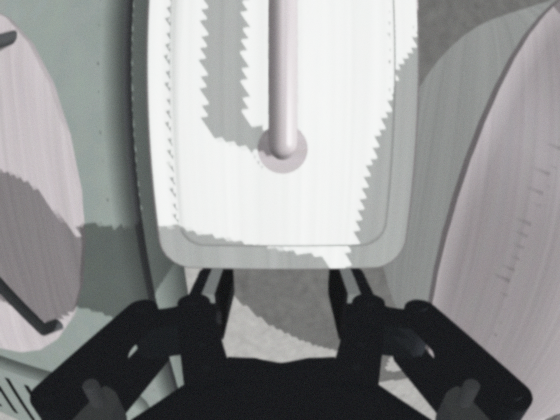

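Call:
send_rows:
  rows: "0.55 0 0.7 0 0;0.55 0 1.4 0 0;0.55 0 2.1 0 0;0.55 0 2.8 0 0;0.55 0 3.5 0 0;0.55 0 4.2 0 0;0.55 0 4.9 0 0;0.55 0 5.6 0 0;0.55 0 6.3 0 0;0.55 0 7 0 0;0.55 0 7.7 0 0;0.55 0 8.4 0 0"

```text
time_s: 12.0
eef_pos: [550.7, 42.7, 41.3]
ee_rot: [0.705, 0.047, 0.706, -0.047]
force: [-0.6, -5.8, 1.1]
grip_width: 0.552
```

Call:
send_rows:
  rows: "0.55 0 0.6 0 0;0.55 0 1.2 0 0;0.55 0 1.8 0 0;0.55 0 2.4 0 0;0.55 0 3 0 0;0.55 0 3.5 0 0;0.55 0 3.5 0 0"

```text
time_s: 12.7
eef_pos: [555.4, 78.0, 41.3]
ee_rot: [0.705, 0.047, 0.706, -0.047]
force: [-0.0, 0.2, 0.8]
grip_width: 0.551
```

Run:
```python
from h import *
rows([(61,140,0)])
p=capture('wrist'); save(p,'w9.png')
p=capture('top'); save(p,'t9.png')
for n in ('serving_pan_center',): print([(np.round(d['location']),d['confidence'],np.round(st(d['location']))) for d in nets.spot_point(p,n)])
im=cv2.imread('pics/t9.png'); cv2.imwrite('pics/t9c.png',cv2.resize(im[150:235,90:250],None,fx=5,fy=5,interpolation=cv2.INTER_CUBIC))
```

```text
t 12.7 tcp stove [ 60.9 114. ] z 41.3 head rel 0.0001 F [-0.   0.2  0.8]
0.55 0.0 2.60 0.01 0.00
[(array([597., 393.,  31.]), 0.78, array([ 60., 432.]))]
```

View pics/w9.png

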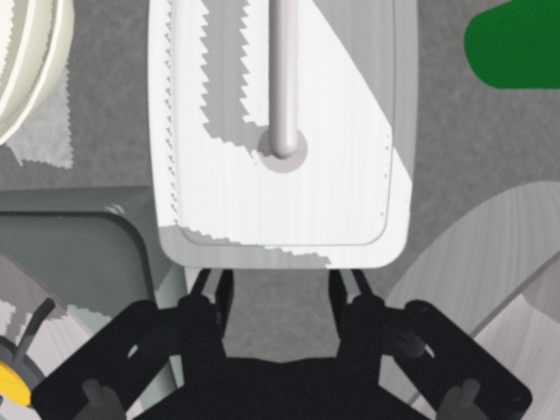

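View pics/t9c.png

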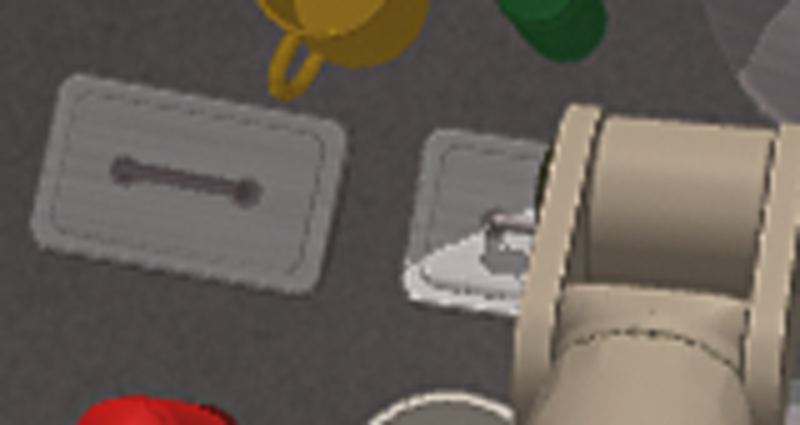

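Call:
send_rows:
  rows: "0.55 0 0.5 0 0;0.55 0 1 0 0;0.55 0 1.5 0 0;0.55 0 2 0 0.06;0.55 0 2.5 0 0.12;0.55 0 3 0 0.18;0.55 0 3.4 0 0.22;0.55 0 3.4 0 0.22"

```text
time_s: 13.65
eef_pos: [559.8, 111.6, 41.2]
ee_rot: [0.705, 0.054, 0.705, -0.054]
force: [-0.9, -2.1, 1.1]
grip_width: 0.549
```

Run:
```python
from h import *
rows([(61,155,0)])
p=capture('side'); save(p,'s10.png')
p=capture('top'); save(p,'t10.png')
im=cv2.imread('pics/t10.png'); cv2.imwrite('pics/t10c.png',cv2.resize(im[155:225,130:210],None,fx=9,fy=8.5,interpolation=cv2.INTER_CUBIC))
im=cv2.imread('pics/s10.png'); cv2.imwrite('pics/s10c.png',cv2.resize(im[250:390,170:330],None,fx=4,fy=4,interpolation=cv2.INTER_CUBIC))
```

```text
t 13.65 tcp stove [ 60.8 147.8] z 41.2 head rel -0.019 F [-0.9 -2.1  1.1]
0.55 0.0 0.72 0.01 -0.22
```

View pics/t10c.png

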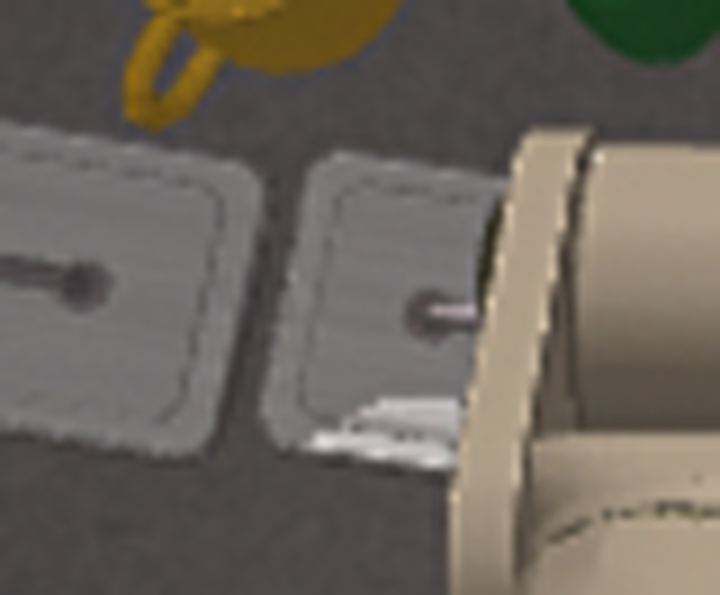

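View pics/s10c.png

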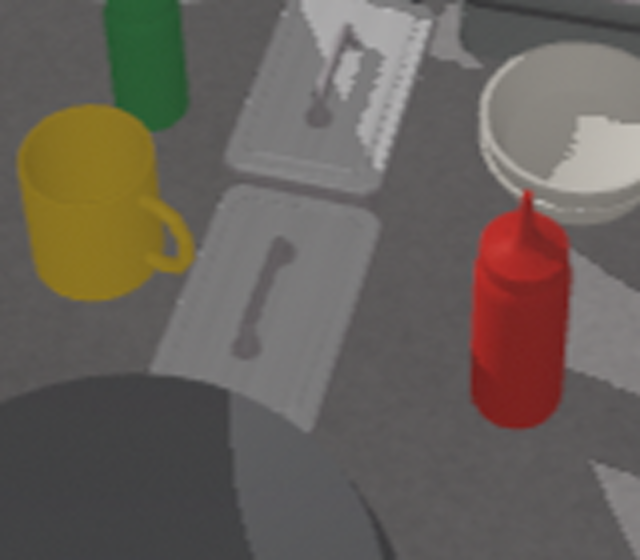

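Call:
send_rows:
  rows: "0.55 0 0.2 0 0;0.55 0 0.4 0 0;0.55 0 0.6 0 0;0.55 0 0.8 0 0;0.55 0 0.8 0 0;0.55 0 0.8 0 0"

```text
time_s: 14.35
eef_pos: [561.1, 119.2, 41.2]
ee_rot: [0.705, 0.054, 0.705, -0.054]
force: [-0.8, -4.5, -0.5]
grip_width: 0.55
```

Run:
```python
from h import *
rows([(61,155,0)])
p=capture('top'); save(p,'t11.png')
im=cv2.imread('pics/t11.png'); cv2.imwrite('pics/t11c.png',cv2.resize(im[155:225,130:210],None,fx=9,fy=8.5,interpolation=cv2.INTER_CUBIC))
```

```text
t 14.35 tcp stove [ 61.1 155.5] z 41.2 head rel -0.0192 F [-0.8 -4.5 -0.5]
0.55 0.0 -0.05 -0.01 -0.22
```

View pics/t11c.png

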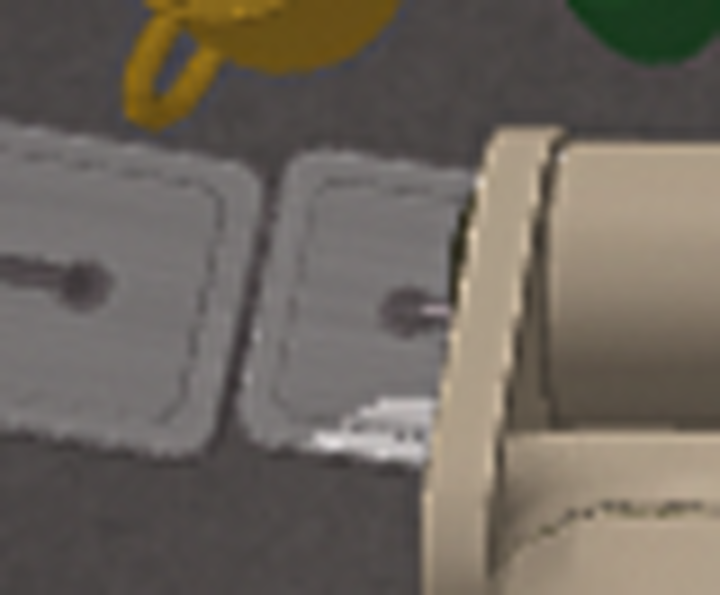

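Call:
send_rows:
  rows: "0.55 0 0.1 0 0;0.55 0 0.2 0 0;0.55 0 0.2 0 0;0.55 0 0.2 0 0;0.55 0 -0.5 0 0;0.55 0 -1.5 0 0;0.55 0 -2.5 0 0;0.55 0 -2.5 0 0"

```text
time_s: 15.2
eef_pos: [557.3, 93.6, 41.4]
ee_rot: [0.705, 0.054, 0.705, -0.054]
force: [-0.0, 1.1, -0.1]
grip_width: 0.548
```

Call:
send_rows:
  rows: "0.55 -3 0 0 0;0.55 -7 0 0 0;0.55 -11 0 0 0;0.55 -15 -2 0 0;0.55 -18 -6 0 0;0.55 -18 -10 0 0;0.55 -18 -14 0 0;0.55 -18 -18 0 0;0.55 -18 -22 0 0;0.55 -18 -22 0 0"

```text
time_s: 16.2
eef_pos: [523.4, -126.5, 221.2]
ee_rot: [0.705, 0.055, 0.705, -0.056]
force: [-0.2, -0.1, -1.2]
grip_width: 0.55
```

Run:
```python
from h import *
s=ctrl.sense(); print(s['time_s'],s['eef_pos'].round(),s['force'].round(1))
p=capture('top'); save(p,'t12.png')
for n in ('pan_center','serving_pan_center'): print(n,[(np.round(d['location']),round(d['confidence'],2),np.round(st(d['location']))) for d in nets.spot_point(p,n)])
im=cv2.imread('pics/t12.png'); cv2.imwrite('pics/t12c.png',cv2.resize(im[130:270,80:240],None,fx=4.9,fy=4.2,interpolation=cv2.INTER_CUBIC))
cv2.imwrite('pics/t12d.png',cv2.resize(im[155:225,90:210],None,fx=6.5,fy=6.5,interpolation=cv2.INTER_CUBIC))
```

```text
16.2 [ 523. -126.  221.] [-0.2 -0.1 -1.2]
pan_center [(array([ 423., -586.,   35.]), 0.94, array([  17., -562.])), (array([582., 225.,  35.]), 0.64, array([ 68., 263.]))]
serving_pan_center [(array([595., 394.,  29.]), 0.67, array([ 59., 432.]))]
```

View pics/t12d.png

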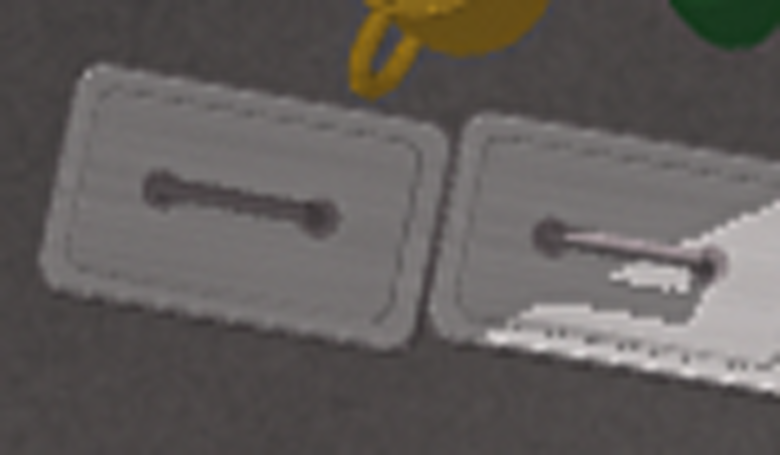

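View pics/t12.png

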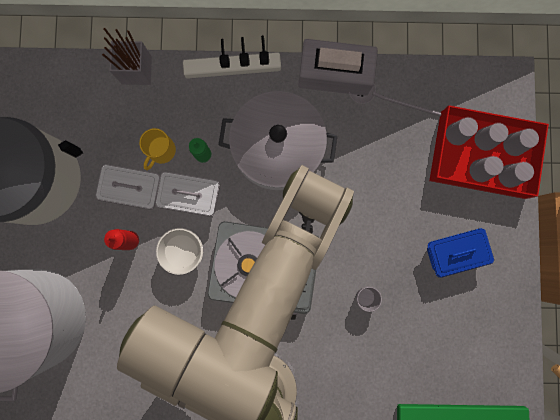

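The pans are end to end: the handle spacing gives about 175 mm between centres. The second pan and the bystanders look unmoved and the arm is clear, so I'm handing the job in.

```bash
python3 -c "
from h import *
print(workorder.finish_job())"
```

```text
the job is handed in; nothing more can be done
None
```

I pushed the lidded steel pan through the gap with two half-open fingertips on its rear rim. I straightened it by about 0.09 rad before it entered the gap. It now stands end to end with the second pan, and I backed the arm off and handed the job in at about 16 s. No verdict was reported.

**Final checks, mostly from the last top picture:**
- **Spacing:** the handle spacing puts the pan centres about 175 mm apart, so the ends are touching or nearly so. The allowed band is 165 to 190 mm.
- **Alignment:** the pan is roughly 7 mm sideways and 0.01 to 0.03 rad out of line with the second pan.
- **Second pan:** it was found within about 2 mm of where it started. The bottles, cup, bowls, mug and blue look-alike look unmoved.
- **Forces:** the push readings at the end of each move stayed near 6 N. There was no sign of tipping or of touching the lid handle in the wrist pictures.

**Disagreements:**
- The visible edges of the pans and the stove measured 3 to 6 mm smaller than their listed sizes, probably because the edges are rounded.
- The wrist camera put the stove edge 5 to 9 mm nearer to the pan than the top camera did. I relied on the top camera there.
- The network's final position for the pan was off by 5 to 10 mm from the handle-based measurement. It gives a centre spacing of about 169 to 170 mm.

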